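# Clear the badge press and make one pressing

### The job

A badge blank is already in the hand press, but the spray can left standing on the press's foot plate is in the way of the lever: move it to the round blue mat and stand it there upright, without tipping it over. Then pull the sprung press lever all the way down to its stop, hold it down for about a second and a half, and ease it slowly back up, taking at least four seconds, until it is fully home before you let go. Do not disturb the roll of tape or the glass jar beside the press.

Things in the scene. Friction and masses are not known exactly. Their poses are not given: they have to be found in the camera images.
- press: fixed badge press, pale blue foot plate 350 x 190 x 16 mm, white head (170 x 100 mm, top 142 mm above the table) on a 75 mm wide column with a black star knob (top at 192 mm). Origin on the table surface under the ram axis; its x axis points to the back (column at x = +115 mm), z up. The foot plate runs from x = -195 to +155 mm, the head from x = -50 to +120 mm. The position and yaw vary
- lever (a joint): angle of the press lever, rad: 0 = home (up, 70 degrees above level), grows as the bar is pulled forward and down, 1.36 = bottom stop (8 degrees below level). A spring pulls it home: 4 to 12 N at the bar. Let go early it snaps back
- lever_bar (a point): middle of the lever's black round grip bar, 24 mm diameter and 150 mm long, carried at both ends by 14 mm steel arms (about 125 mm free between them). The point's y axis is along the bar. At home it is 303 mm above the table; at the bottom stop 87 mm. It moves on an arc of radius 200 mm about lever_hinge, towards the front (-x of the press)
- lever_hinge (a point): a point on the lever's hinge axis, in the middle of the head, 115 mm above the table; axes as the press, hinge axis along y
- can: loose spray can, yellow with a black band and red cap, 52 mm diameter up to 118 mm, narrowing to a 34 mm cap, 140 mm high in all, about 0.25 kg. Origin at the centre of its foot, z up. Stands on the foot plate (16 mm high) under the path of the lever bar
- can_mat: round blue mat, fixed, 140 mm diameter, 4 mm thick; origin at the centre of its underside on the table. Left or right of the press
- tile_tray: fixed grey tray of tiles, 140 x 140 x 30 mm, bystander on the other side of the press from the mat; origin at its underside
- tape: loose roll of amber tape lying flat, 96 mm diameter, 25 mm high; bystander, origin at the centre of its underside
- jar: loose glass jar, 68 mm diameter, 90 mm high; bystander, origin at the centre of its underside
Not all that is in view belongs to the job. There is more than one size of the can; the job needs the middle-sized.

How it is judged:
By the outcome, as a careful person would: the job done as asked, in the order asked, and still so for the second after the job is handed in, with the robot touching nothing.
It also fails if it takes over 67 s, if anything falls off the work surface, if the arm or the gripper's body presses on something with over 40 N, if the wrist force passes 120 N, or if a joint passes its speed limit or range.

### The arm

A 6-joint arm with a two-finger parallel gripper is mounted at the origin on the work surface. World frame = base frame: x ahead of the robot, y to its left, z up, the work surface at z = 0. Lengths are in m, angles in degrees, forces in N, time in s.
With the tool pointing down it reaches from about 0.35 to 1 m from the base axis. Payload 7.1 kg.
Tool frame: the origin (TCP) lies midway between the tips of the shut fingers; the grasp point (between the pads) lies 19 mm behind it; z points along the fingers, y is the line along which they close (so a half turn about z gives the same grasp; the last joint's range is limited). The gripper opens to 85 mm and grips with 20 to 120 N. Pads are 22 mm wide; open, the fingers measure 114 mm over their backs; the gripper's body (76 mm by 85 mm) begins 54 mm behind the grasp point. The pads swing forward as they close: fully open they stand 13 mm farther back than shut.
Start: joints at [72.594, 24.242, 93.386, -0, 62.372, -1.089], TCP at [0.176, 0.6, 0.231] pointing down, gripper open.
Joint ranges: [-172.04, 172.04], [-51.8, 120.97], [4.93, 147.93], [-75.15, 255.16], [6.16, 154.13], [-145.62, 145.62]. Speed limits (degrees/s): [136.94, 136.94, 172.46, 180, 180, 180].

### API

Orientations are given as a 3x3 rotation matrix whose columns are the frame's x, y, z axes.
In Python, from workcell import r, cams, job, models gives the robot as it stands. The module is installed in compiled form; this text tells all that it offers.
- The arm moves only by the shell command python3 -m handwheel 'ROWS' [FORCE]. ROWS is JSON, a list of rows, each a list of 5 numbers: the shift along the tool's x, y, z scaled (see below), then the turn about the tool's z scaled (see below), then the opening, from -1 (shut) to 1 (fully open). In form: [[x, y, z, turn, jaw], ...]. A call has 1 to 20 rows; each row shifts and turns the commanded pose from where the row before left it, along the tool's axes as they then stand; what a row does not reach is not made up. The controller multiplies each number of a shift by 0.03 m and each number of a turn by 8 degrees. A row lasts 1/10 s, in which the tool goes at most 50 mm and 8.59 degrees, less where a joint would pass 70% of its speed; a pose out of reach is approached as far as the arm can. A call with a number of a shift or a turn outside -1 to 1 is refused whole. A call with a gripper value outside its range is refused whole. The fingers move at their own pace and stop on an object; FORCE is the grip in N (left out, the last holds). Time passes only in rows, so rows that do not move let the fingers close. It gives the time, the measured TCP pose, the force, the opening and the grip force at its end, in the units of the state.
- r.get_obs(): the state, without advancing time (a new reading comes with each control period).
- cams.snapshot(name): name is "scene" or "top" or "wrist"; returns the picture (420x560x3 uint8, red, green, blue); there is no depth.
- cams.camera_info(name): a dict with "fx", "fy", "cx", "cy" (pixels), "origin" and "rotation" of the camera in the world. Camera axes: x right, y down, z forward; pixel columns grow to the right and rows downward; lengths in m; the calibration is good to about 2 mm. A picture is of the moment at which its call begins: read the wrist's pose just before it. camera_info takes no time and is no camera call; for the wrist camera it gives the pose at the moment of the call.
- job.hand_in(): hands the job in; it is judged then, once.
Trained networks look in the newest picture that a camera, given by its name, has taken for a name from the list of things; names that differ only in an ending like _2 or _b are one class to them, and where a whole thing is asked for, a point or a joint stands for the part that bears it (a point fixed in the world has none). Each returns a list of dicts, best first, with "score" (0 to 1); they miss things now and then, are a little off and sometimes report something else, mostly with a low value. They report only what shows in the picture. A call takes as long as a camera call. They do not tell look-alikes from the thing itself.
- models.boxes_of(camera, thing): "pixel" ([column, row] in pixels, amid what is visible of it).
- models.mark_of(camera, thing): "pixel" ([column, row] in pixels: a listed point, or the origin of a listed thing).
The state is a dict: "time_s": time; "q": joint angles; "joint_velocities": joint speeds; "tau": joint torques, N m; "ee_pos": TCP position; "orientation": TCP orientation; "contact_force": force on the tool from outside, world axes, zero at the start; "moment": the same for the moment, N m; "finger_gap": finger opening in m; "grasp_force": force on a finger pad.
Only numpy, scipy, OpenCV 4.12 (cv2) and the standard library are available. Lean on these libraries where they do the work, as an engineer would, in place of code of your own. Each camera call takes 0.05 s, during which the arm holds its last target. There are 200 camera calls.

## Working session

There is one attempt and no reset: what is moved stays moved. The work goes in short steps, Python scripts to look and compute and a shell command to move; the robot and the scene stay as the last step left them, time stands still between calls to the robot, and variables do not carry over. Pictures are saved under pics/ and viewed, at most 10 in all, crops included, and the job is handed in when it is done.

```bash
mkdir -p pics; cat > h.py <<'E'
import numpy as np, cv2
from workcell import r, cams, job, models
def ray(cam,px):
    c=cams.camera_info(cam); R=np.array(c["rotation"]); o=np.array(c["origin"])
    d=R@np.array([(px[0]-c["cx"])/c["fx"],(px[1]-c["cy"])/c["fy"],1]); return o,d
def at(cam,px,z):
    o,d=ray(cam,px); return o+d*(z-o[2])/d[2]
def pix(cam,p):
    c=cams.camera_info(cam); q=np.array(c["rotation"]).T@(np.array(p)-c["origin"])
    return [c["fx"]*q[0]/q[2]+c["cx"],c["fy"]*q[1]/q[2]+c["cy"]]
def tri(a,b):
    (o1,d1),(o2,d2)=ray(*a),ray(*b)
    A=np.stack([d1,-d2],1); s=np.linalg.lstsq(A,o2-o1,rcond=None)[0]
    p,q=o1+s[0]*d1,o2+s[1]*d2; return (p+q)/2,np.linalg.norm(p-q)
def snap(cam,name=None):
    im=cams.snapshot(cam)
    if name: cv2.imwrite(f"pics/{name}.png",im[:,:,::-1])
    return im
E
python3 - <<'E'
from h import *
np.set_printoptions(precision=3,suppress=True)
a=snap("scene"); b=snap("top")
cv2.imwrite("pics/a.png",a[:,:,::-1]); cv2.imwrite("pics/b.png",b[:,:,::-1])
Z=dict(press=0,lever_bar=.303,lever_hinge=.115,can=.016,can_mat=0,tile_tray=0,tape=0,jar=0)
for c in("scene","top"):
    print(c,cams.camera_info(c)["origin"])
    for t,z in Z.items():
        for d in models.mark_of(c,t)[:4]: print(t,round(d["score"],2),np.round(d["pixel"]),at(c,d["pixel"],z))
E
```

```text
scene [1.009 0.512 1.355]
press 0.72 [212. 158.] [ 0.481 -0.356  0.   ]
press 0.57 [250. 247.] [ 0.593 -0.042  0.   ]
lever_bar 0.6 [249. 187.] [ 0.585 -0.039  0.303]
lever_hinge 0.79 [232. 244.] [ 0.657 -0.031  0.115]
lever_hinge 0.28 [372. 312.] [0.519 0.336 0.115]
can 0.84 [303. 190.] [ 0.355 -0.077  0.016]
can 0.78 [276. 214.] [ 0.47  -0.068  0.016]
can 0.71 [278. 165.] [ 0.351 -0.192  0.016]
can_mat 0.89 [214. 156.] [ 0.472 -0.358  0.   ]
tile_tray 0.93 [373. 314.] [0.476 0.326 0.   ]
tape 0.75 [321. 350.] [0.646 0.303 0.   ]
jar 0.94 [162. 190.] [ 0.668 -0.364  0.   ]
top [0.33  0.009 1.263]
press 0.73 [295. 229.] [ 0.464 -0.063  0.   ]
lever_bar 0.63 [295. 159.] [ 0.578 -0.043  0.303]
lever_hinge 0.84 [286. 150.] [ 0.651 -0.03   0.115]
can 0.92 [347. 277.] [ 0.34  -0.197  0.016]
can 0.66 [296. 228.] [ 0.464 -0.064  0.016]
can 0.45 [301. 274.] [ 0.344 -0.079  0.016]
can_mat 0.92 [402. 226.] [ 0.478 -0.351  0.   ]
can_mat 0.47 [297. 226.] [ 0.472 -0.068  0.   ]
tile_tray 0.6 [153. 222.] [0.476 0.318 0.   ]
tape 0.57 [158. 158.] [0.65  0.314 0.   ]
tape 0.54 [293. 155.] [ 0.667 -0.054  0.   ]
jar 0.66 [409. 153.] [ 0.681 -0.375  0.   ]
```

```bash
python3 -c "
import cv2,numpy as np
a=cv2.imread('pics/a.png');b=cv2.imread('pics/b.png');cv2.imwrite('pics/ab.png',cv2.resize(np.vstack([a,b]),None,fx=.714,fy=.714,interpolation=cv2.INTER_AREA))"
```

```text
(no output)
```

View pics/a.png

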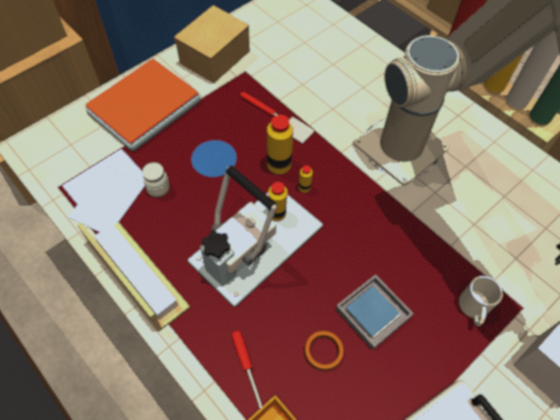

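View pics/b.png

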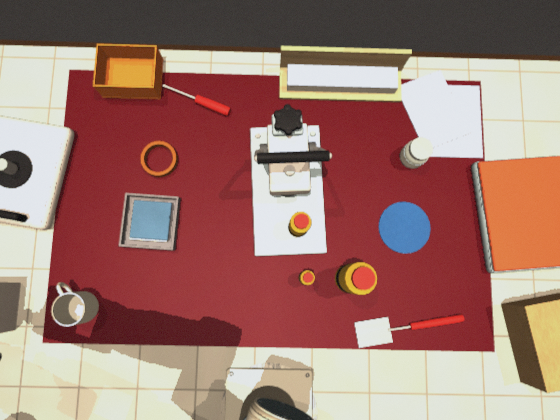

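The top view shows the middle can on the foot plate at (300,223), the small decoy at (307,278) and the large decoy at (358,278). The mat is at (404,227), and the lever bar is up at (293,157). I'll refine the yaw and the can and bar positions next.

```bash
python3 - <<'E'
from h import *
np.set_printoptions(precision=4,suppress=True)
b=cv2.imread("pics/b.png"); a=cv2.imread("pics/a.png")
def blob(im,f,x0,y0,x1,y1):
    hsv=cv2.cvtColor(im,cv2.COLOR_BGR2HSV); m=np.zeros(im.shape[:2],np.uint8); m[y0:y1,x0:x1]=f(hsv)[y0:y1,x0:x1]*255
    n,l,s,c=cv2.connectedComponentsWithStats(m); i=1+np.argmax(s[1:,4]); return c[i],s[i],(l==i)
red=lambda h:((h[...,0]<8)|(h[...,0]>172))&(h[...,1]>150)&(h[...,2]>170)
blue=lambda h:(h[...,0]>100)&(h[...,0]<125)&(h[...,1]>130)&(h[...,2]>80)
dark=lambda h:(h[...,2]<60)&(h[...,1]<120)
ct=blob(b,red,285,205,320,240); cs=blob(a,red,262,175,290,196)
print("cap",ct[:2],cs[:2],at("top",ct[0],.156),at("scene",cs[0],.153),tri(("top",ct[0]),("scene",cs[0])))
mt=blob(b,blue,370,195,440,260); ms=blob(a,blue,185,135,245,185)
print("mat",at("top",mt[0],.004),at("scene",ms[0],.004),mt[1])
bt=blob(b,dark,250,145,335,168); ys,xs=np.nonzero(bt[2]); (c,sz,ang)=cv2.minAreaRect(np.c_[xs,ys].astype(np.float32))
print("bar",bt[:2],c,sz,ang,at("top",c,.305))
bx=cv2.boxPoints((c,sz,ang)); print([at("top",p,.303)[:2] for p in bx])
# foot plate rect
hsv=cv2.cvtColor(b,cv2.COLOR_BGR2HSV); m=((hsv[...,1]<70)&(hsv[...,2]>130)).astype(np.uint8); m[:, :240]=0;m[:,335:]=0;m[:122]=0;m[265:]=0
ys,xs=np.nonzero(m); rc=cv2.minAreaRect(np.c_[xs,ys].astype(np.float32)); print("plate",rc,[at("top",p,.016)[:2] for p in cv2.boxPoints(rc)])
o=r.get_obs(); print(o["time_s"],o["ee_pos"],o["orientation"],o["contact_force"],o["finger_gap"])
E
python3 -c "
import cv2
b=cv2.imread('pics/b.png')[110:265,235:340];cv2.imwrite('pics/c.png',cv2.resize(b,None,fx=3.8,fy=3.8,interpolation=cv2.INTER_CUBIC))"
```

```text
cap (array([300.8834, 220.681 ]), array([294, 214,  15,  15, 163], dtype=int32)) (array([277.5, 187. ]), array([272, 182,  12,  11, 104], dtype=int32)) [ 0.4676 -0.0669  0.156 ] [ 0.4678 -0.0683  0.153 ] (array([ 0.4681, -0.0674,  0.1541]), np.float64(0.0008562404463960675))
mat [ 0.4753 -0.3537  0.004 ] [ 0.4799 -0.353   0.004 ] [ 379  202   51   51 2008]
bar (array([294.3579, 156.6647]), array([257, 151,  72,  13, 665], dtype=int32)) (292.6700439453125, 156.8364715576172) (10.384175300598145, 71.06301879882812) 87.75425720214844 [ 0.5823 -0.0381  0.305 ]
[array([0.5891, 0.0364]), array([ 0.5989, -0.1119]), array([ 0.5766, -0.1128]), array([0.567, 0.035])]
plate ((291.78155517578125, 187.88278198242188), (133.09368896484375, 80.80561065673828), 87.95458984375) [array([0.7513, 0.0687]), array([ 0.7654, -0.1527]), array([ 0.4018, -0.1658]), array([0.3898, 0.0456])]
0.9 [0.1756 0.5998 0.2313] [[-0.9597  0.281   0.    ]
 [ 0.281   0.9597  0.    ]
 [ 0.      0.     -1.    ]] [0.1736 0.5292 0.5522] 0.08531078824034441
```

View pics/c.png

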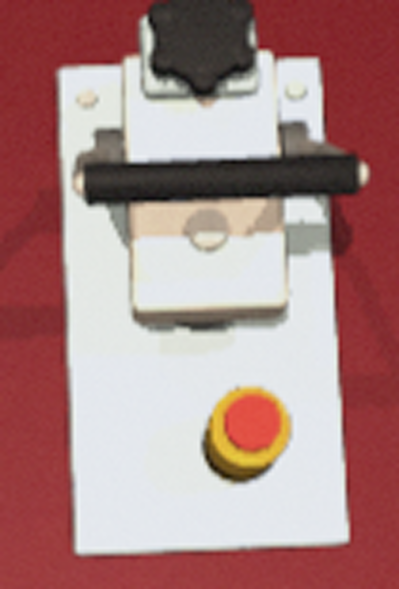

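The crop shows the press yawed about 3°, with the can well clear in front of the head. The bar centre is near (0.582,-0.039) and the can near (0.468,-0.067), which agrees with the stated sizes. Next I'll move above the can.

```bash
python3 -m handwheel '[[-0.78,-0.93,0,0,1],[-0.78,-0.93,0,0,1],[-0.78,-0.93,0,0,1],[-0.78,-0.93,0,0,1],[-0.78,-0.93,0,0,1],[-0.78,-0.93,0,0,1],[-0.78,-0.93,0,0,1],[-0.78,-0.93,0,0,1],[-0.78,-0.93,0,0,1],[-0.78,-0.93,0,0,1],[-0.78,-0.93,0,0,1],[-0.78,-0.93,0,0,1],[-0.78,-0.93,0,0,1],[-0.78,-0.93,0,0,1],[-0.78,-0.93,0,0,1],[-0.78,-0.93,0,0,1],[-0.78,-0.93,0,0,1],[-0.78,-0.93,0,0,1],[-0.78,-0.93,0,0,1],[-0.78,-0.93,0,0,1]]' 60
python3 - <<'E'
from h import *
np.set_printoptions(precision=4,suppress=True)
o=r.get_obs(); print(o["ee_pos"],o["orientation"][0])
snap("wrist","d")
for t,z in(("can",.016),("lever_bar",.303)):
    for d in models.mark_of("wrist",t): print(t,d["score"],d["pixel"],at("wrist",d["pixel"],z))
print(cams.camera_info("wrist")["origin"], pix("wrist",[.468,-.067,.156]))
E
```

```text
time_s: 2.9
ee_pos: [0.4684, -0.0688, 0.2315]
orientation: [[-0.96, 0.281, 0.001], [0.281, 0.96, -0.0], [-0.001, 0.0, -1.0]]
contact_force: [1.2, 0.3, -0.2]
finger_gap: 0.0853
grasp_force: 0.0
[ 0.4684 -0.0688  0.2315] [-0.9597  0.2812  0.0006]
can 0.89 [234.9, 79.4] [ 0.3417 -0.0835  0.016 ]
can 0.88 [144.1, 111.4] [ 0.3442 -0.1957  0.016 ]
can 0.77 [282.2, 187.5] [ 0.4763 -0.0672  0.016 ]
[ 0.3984 -0.0477  0.3738] [np.float64(280.04774810829866), np.float64(218.37825113279933)]
```

View pics/d.png

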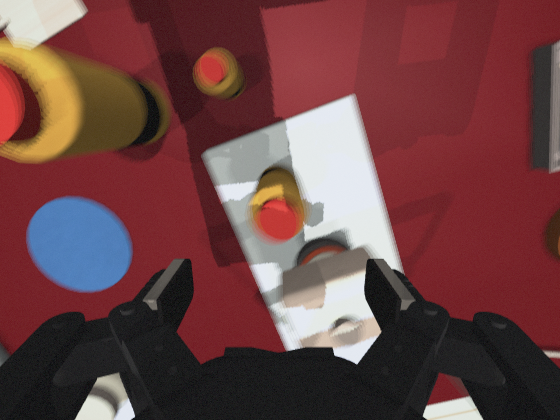

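The wrist view shows the can's cap at (277,221), against a prediction of (280,218), so it sits centred between the fingers. I'll descend and grip.

```bash
python3 -m handwheel '[[0,0,0.5,0,1],[0,0,0.7,0,1],[0,0,0.7,0,1],[0,0,0.7,0,1],[0,0,0.7,0,1],[0,0,0.6,0,1],[0,0,0.4,0,1],[0,0,0.25,0,1],[0,0,0,0,1],[0,0,0,0,-1],[0,0,0,0,-1],[0,0,0,0,-1],[0,0,0,0,-1],[0,0,0,0,-1],[0,0,0,0,-1]]' 40
```

```text
time_s: 4.55
ee_pos: [0.4688, -0.0672, 0.0958]
orientation: [[-0.96, 0.281, 0.002], [0.281, 0.96, -0.0], [-0.002, 0.0, -1.0]]
contact_force: [-0.4, 2.4, 6.0]
finger_gap: 0.051
grasp_force: 41.2
```

```bash
python3 -m handwheel '[[0,0,-0.2,0,-1],[0,0,-0.4,0,-1],[0,0,-0.6,0,-1],[0,0,-0.6,0,-1],[0,0,-0.5,0,-1],[-0.06,-0.2,-0.37,0,-1],[-0.16,-0.5,0,0,-1],[-0.26,-0.8,0,0,-1],[-0.3,-0.92,0,0,-1],[-0.3,-0.92,0,0,-1],[-0.3,-0.92,0,0,-1],[-0.3,-0.92,0,0,-1],[-0.3,-0.92,0,0,-1],[-0.3,-0.92,0,0,-1],[-0.25,-0.8,0,0,-1],[-0.22,-0.7,0,0,-1],[-0.15,-0.5,0,0,-1],[-0.08,-0.27,0,0,-1],[0,0,0,0,-1],[0,0,0,0,-1]]'
python3 - <<'E'
from h import *
np.set_printoptions(precision=4,suppress=True)
snap("wrist")
for d in models.mark_of("wrist","can_mat"): print(d["score"],d["pixel"],at("wrist",d["pixel"],.0))
E
```

```text
time_s: 6.55
ee_pos: [0.4752, -0.3591, 0.1748]
orientation: [[-0.96, 0.281, -0.001], [0.281, 0.96, 0.001], [0.001, 0.001, -1.0]]
contact_force: [0.7, 0.2, -3.2]
finger_gap: 0.0508
grasp_force: 42.3
0.82 [284.1, 191.1] [ 0.4769 -0.3523  0.    ]
```

```bash
python3 -m handwheel '[[0,0.1,0.3,0,-1],[0,0.1,0.5,0,-1],[0,0,0.6,0,-1],[0,0,0.6,0,-1],[0,0,0.45,0,-1],[0,0,0.25,0,-1],[0,0,0.1,0,-1],[0,0,0.05,0,-1],[0,0,0,0,-1]]'
```

```text
time_s: 7.55
ee_pos: [0.4774, -0.3542, 0.0898]
orientation: [[-0.96, 0.281, 0.001], [0.281, 0.96, -0.0], [-0.001, -0.0, -1.0]]
contact_force: [-0.2, 0.2, -2.6]
finger_gap: 0.0511
grasp_force: 42.3
```

```bash
python3 -m handwheel '[[0,0,0.07,0,-1],[0,0,0.05,0,-1],[0,0,0.03,0,-1],[0,0,0,0,-1],[0,0,0,0,-1]]'
```

```text
time_s: 8.05
ee_pos: [0.4771, -0.354, 0.085]
orientation: [[-0.96, 0.281, 0.0], [0.281, 0.96, -0.0], [-0.0, -0.0, -1.0]]
contact_force: [-0.1, 0.6, -1.9]
finger_gap: 0.0509
grasp_force: 42.3
```

```bash
python3 -m handwheel '[[0,0,0.03,0,-1],[0,0,0.03,0,-1],[0,0,0,0,-1]]'
```

```text
time_s: 8.35
ee_pos: [0.4775, -0.3542, 0.0839]
orientation: [[-0.96, 0.281, 0.001], [0.281, 0.96, -0.0], [-0.001, -0.0, -1.0]]
contact_force: [-1.2, 1.3, 3.8]
finger_gap: 0.0509
grasp_force: 42.9
```

```bash
python3 -m handwheel '[[0,0,0,0,0.3],[0,0,0,0,0.5],[0,0,0,0,1],[0,0,0,0,1],[0,0,0,0,1],[0,0,-0.2,0,1],[0,0,-0.5,0,1],[0,0,-0.8,0,1],[0,0,-0.8,0,1],[0,0,-0.8,0,1],[0,0,-0.8,0,1],[0,0,-0.8,0,1],[0,0,-0.8,0,1],[0,0,-0.8,0,1]]'
python3 - <<'E'
from h import *
np.set_printoptions(precision=4,suppress=True)
o=r.get_obs();print(o["contact_force"])
snap("wrist","e")
print(pix("wrist",[.4775,-.354,.144]))
snap("top")
for d in models.mark_of("top","can"): print(d["score"],d["pixel"],at("top",d["pixel"],.004))
E
```

```text
time_s: 9.75
ee_pos: [0.4771, -0.354, 0.2747]
orientation: [[-0.96, 0.281, 0.001], [0.281, 0.96, -0.001], [-0.001, -0.001, -1.0]]
contact_force: [-0.5, -0.3, 0.4]
finger_gap: 0.0854
grasp_force: 0.0
[-0.4605 -0.3387  0.4205]
[np.float64(279.41736661185564), np.float64(197.8966535844319)]
0.76 [403.8, 229.3] [ 0.4695 -0.3533  0.004 ]
0.75 [345.5, 277.4] [ 0.3392 -0.1964  0.004 ]
0.63 [303.7, 276.0] [ 0.3405 -0.0864  0.004 ]
```

View pics/e.png

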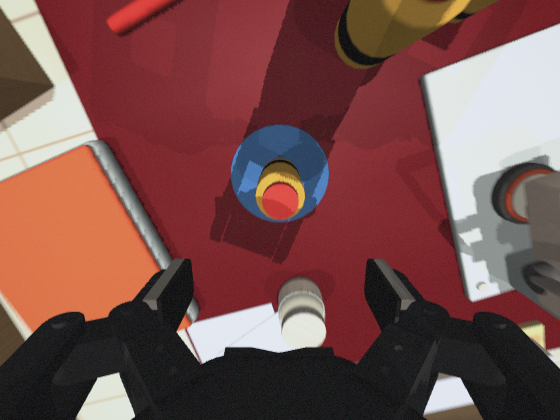

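The wrist view shows the can upright in the middle of the mat, with its cap at (280,200) as predicted. The jar at (302,315) has not been touched. I'll rise and turn the fingers across the bar.

```bash
python3 -m handwheel '[[0,0,-0.3,0.98,1],[0,0,-0.4,0.98,1],[0,0,-0.4,0.98,1],[0,0,-0.4,0.98,1],[0,0,-0.4,0.98,1],[0,0,-0.4,0.98,1],[0,0,-0.4,0.98,1],[0,0,-0.3,0.98,1],[0,0,0,0.98,1],[0,0,0,0,1]]'
```

```text
time_s: 10.9
ee_pos: [0.4767, -0.3537, 0.3616]
orientation: [[-0.053, 0.999, -0.001], [0.999, 0.053, 0.001], [0.001, -0.001, -1.0]]
contact_force: [-0.3, -0.8, -0.3]
finger_gap: 0.0856
grasp_force: 0.0
```

```bash
python3 -m handwheel '[[0.4,0.15,0,0,1],[0.8,0.3,0,0,1],[0.95,0.38,0,0,1],[0.95,0.38,0,0,1],[0.95,0.38,0,0,1],[0.95,0.38,0,0,1],[0.95,0.38,0,0,1],[0.95,0.38,0,0,1],[0.95,0.38,0,0,1],[0.9,0.36,0,0,1],[0.8,0.3,0,0,1],[0.5,0.2,0,0,1],[0.25,0.08,0,0,1],[0,0,0,0,1],[0,0,0,0,1]]'
python3 - <<'E'
from h import *
np.set_printoptions(precision=4,suppress=True)
o=r.get_obs();print(o["ee_pos"])
snap("wrist","f")
for d in models.mark_of("wrist","lever_bar"): print(d["score"],d["pixel"],at("wrist",d["pixel"],.303))
for y in(-.06,0,.06): print(pix("wrist",[.582-y*.0523,-.039+y,.315]))
snap("scene")
for d in models.mark_of("scene","lever_bar"): print(d["score"],d["pixel"],at("scene",d["pixel"],.303))
E
```

```text
time_s: 12.4
ee_pos: [0.5813, -0.0394, 0.362]
orientation: [[-0.055, 0.998, -0.0], [0.998, 0.055, -0.0], [-0.0, -0.0, -1.0]]
contact_force: [-0.4, -0.0, 0.6]
finger_gap: 0.0854
grasp_force: 0.0
[ 0.5813 -0.0394  0.362 ]
0.92 [281.3, 220.9] [ 0.5824 -0.0355  0.303 ]
[np.float64(280.28973643858177), np.float64(306.4181637516943)]
[np.float64(280.6405801981509), np.float64(231.29755957449362)]
[np.float64(281.0561999675849), np.float64(142.30749680062547)]
0.76 [249.1, 189.5] [ 0.5901 -0.0345  0.303 ]
```

View pics/f.png

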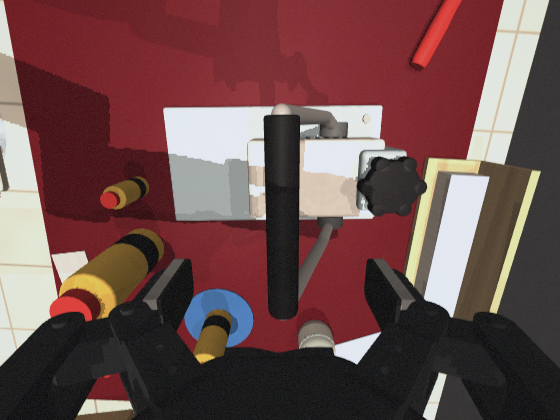

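The wrist view shows the bar vertical near column 283, midway between the pads, with the far bar end at (282,115) and the near one at (285,315). I'll descend and grip it.

```bash
python3 -m handwheel '[[0.1,0.03,0.3,0,1],[0,0,0.5,0,1],[0,0,0.5,0,1],[0,0,0.5,0,1],[0,0,0.4,0,1],[0,0,0.3,0,1],[0,0,0.17,0,1],[0,0,0,0,1],[0,0,0,0,-1],[0,0,0,0,-1],[0,0,0,0,-1],[0,0,0,0,-1],[0,0,0,0,-1],[0,0,0,0,-1],[0,0,0,0,-1],[0,0,0,0,-1]]' 30
```

```text
time_s: 14.2
ee_pos: [0.5829, -0.0358, 0.2825]
orientation: [[-0.055, 0.999, 0.002], [0.999, 0.055, -0.0], [-0.0, 0.002, -1.0]]
contact_force: [3.3, 0.8, 2.8]
finger_gap: 0.0227
grasp_force: 29.6
```

```bash
python3 - <<'E'
import numpy as np
for name,A in(("down",np.radians(np.linspace(70,-8,27))),("up",np.radians(np.linspace(-8,70,53)))):
    Y=np.round(-200*np.cos(A)/30,2); Z=np.round(-200*np.sin(A)/30,2)
    print(name,",".join(f"[0,{a:.2f},{b:.2f},0,-1]" for a,b in zip(np.diff(Y),np.diff(Z))))
E
```

```text
down [0,-0.32,0.12,0,-1],[0,-0.32,0.15,0,-1],[0,-0.31,0.16,0,-1],[0,-0.30,0.18,0,-1],[0,-0.29,0.19,0,-1],[0,-0.28,0.21,0,-1],[0,-0.27,0.22,0,-1],[0,-0.26,0.23,0,-1],[0,-0.25,0.25,0,-1],[0,-0.23,0.26,0,-1],[0,-0.21,0.28,0,-1],[0,-0.21,0.28,0,-1],[0,-0.18,0.30,0,-1],[0,-0.18,0.30,0,-1],[0,-0.15,0.31,0,-1],[0,-0.14,0.32,0,-1],[0,-0.12,0.33,0,-1],[0,-0.11,0.33,0,-1],[0,-0.09,0.34,0,-1],[0,-0.07,0.34,0,-1],[0,-0.05,0.35,0,-1],[0,-0.03,0.34,0,-1],[0,-0.02,0.35,0,-1],[0,0.01,0.35,0,-1],[0,0.02,0.35,0,-1],[0,0.04,0.35,0,-1]
up [0,-0.02,-0.18,0,-1],[0,-0.02,-0.17,0,-1],[0,-0.01,-0.17,0,-1],[0,-0.01,-0.18,0,-1],[0,-0.01,-0.17,0,-1],[0,0.00,-0.18,0,-1],[0,0.01,-0.17,0,-1],[0,0.01,-0.18,0,-1],[0,0.01,-0.17,0,-1],[0,0.02,-0.17,0,-1],[0,0.03,-0.18,0,-1],[0,0.02,-0.17,0,-1],[0,0.04,-0.17,0,-1],[0,0.03,-0.17,0,-1],[0,0.05,-0.17,0,-1],[0,0.04,-0.17,0,-1],[0,0.05,-0.16,0,-1],[0,0.06,-0.17,0,-1],[0,0.06,-0.16,0,-1],[0,0.06,-0.17,0,-1],[0,0.07,-0.16,0,-1],[0,0.07,-0.16,0,-1],[0,0.07,-0.15,0,-1],[0,0.08,-0.16,0,-1],[0,0.09,-0.15,0,-1],[0,0.09,-0.15,0,-1],[0,0.09,-0.15,0,-1],[0,0.09,-0.15,0,-1],[0,0.10,-0.14,0,-1],[0,0.11,-0.14,0,-1],[0,0.10,-0.14,0,-1],[0,0.11,-0.14,0,-1],[0,0.12,-0.13,0,-1],[0,0.11,-0.13,0,-1],[0,0.12,-0.12,0,-1],[0,0.13,-0.13,0,-1],[0,0.13,-0.12,0,-1],[0,0.13,-0.11,0,-1],[0,0.13,-0.11,0,-1],[0,0.14,-0.11,0,-1],[0,0.13,-0.11,0,-1],[0,0.15,-0.10,0,-1],[0,0.14,-0.10,0,-1],[0,0.15,-0.09,0,-1],[0,0.15,-0.09,0,-1],[0,0.15,-0.09,0,-1],[0,0.15,-0.08,0,-1],[0,0.16,-0.08,0,-1],[0,0.16,-0.08,0,-1],[0,0.16,-0.07,0,-1],[0,0.16,-0.06,0,-1],[0,0.16,-0.06,0,-1]
```

Now the first part of the pull. I'll check the force partway.

```bash
python3 -m handwheel '[[0,-0.32,0.12,0,-1],[0,-0.32,0.15,0,-1],[0,-0.31,0.16,0,-1],[0,-0.30,0.18,0,-1],[0,-0.29,0.19,0,-1],[0,-0.28,0.21,0,-1],[0,-0.27,0.22,0,-1],[0,-0.26,0.23,0,-1]]' 40
```

```text
time_s: 15.0
ee_pos: [0.5149, -0.0402, 0.2398]
orientation: [[-0.055, 0.998, 0.008], [0.999, 0.055, -0.001], [-0.002, 0.008, -1.0]]
contact_force: [10.3, -0.9, 3.2]
finger_gap: 0.023
grasp_force: 41.2
```

```bash
python3 -m handwheel '[[0,-0.25,0.25,0,-1],[0,-0.23,0.26,0,-1],[0,-0.21,0.28,0,-1],[0,-0.21,0.28,0,-1],[0,-0.18,0.30,0,-1],[0,-0.18,0.30,0,-1],[0,-0.15,0.31,0,-1],[0,-0.14,0.32,0,-1],[0,-0.12,0.33,0,-1],[0,-0.11,0.33,0,-1],[0,-0.09,0.34,0,-1],[0,-0.07,0.34,0,-1],[0,-0.05,0.35,0,-1],[0,-0.03,0.34,0,-1],[0,-0.02,0.35,0,-1],[0,0.01,0.35,0,-1]]'
```

```text
time_s: 16.6
ee_pos: [0.4524, -0.044, 0.0881]
orientation: [[-0.055, 0.998, 0.003], [0.998, 0.055, -0.002], [-0.002, 0.003, -1.0]]
contact_force: [-1.1, -7.8, 13.6]
finger_gap: 0.0226
grasp_force: 50.0
```

```bash
python3 -m handwheel '[[0,0.02,0.33,0,-1],[0,0.03,0.25,0,-1],[0,0.01,0.12,0,-1],[0,0,0.05,0,-1],[0,0,0,0,-1]]'
```

```text
time_s: 17.1
ee_pos: [0.4533, -0.0439, 0.0653]
orientation: [[-0.056, 0.998, 0.001], [0.998, 0.056, -0.001], [-0.002, 0.001, -1.0]]
contact_force: [-0.4, -8.1, 9.0]
finger_gap: 0.0225
grasp_force: 51.1
```

```bash
python3 -m handwheel '[[0,0,0.05,0,-1],[0,0,0.05,0,-1],[0,0,0,0,-1]]'; python3 - <<'E'
from h import *
np.set_printoptions(precision=4,suppress=True)
snap("scene","g");snap("top")
for c in("scene","top"):
  for d in models.mark_of(c,"lever_bar")[:2]: print(d["score"],d["pixel"],at(c,d["pixel"],.087))
E
```

```text
time_s: 17.4
ee_pos: [0.4536, -0.0439, 0.0626]
orientation: [[-0.055, 0.998, 0.002], [0.998, 0.055, -0.002], [-0.002, 0.002, -1.0]]
contact_force: [-1.2, -7.7, 11.3]
finger_gap: 0.0227
grasp_force: 51.3
0.73 [285.3, 202.5] [ 0.4561 -0.0473  0.087 ]
```

```bash
python3 -m handwheel '[[0,0,0.07,0,-1],[0,0,0.07,0,-1],[0,0,0,0,-1]]' 60; python3 -c "
import cv2
b=cv2.imread('pics/g.png')[140:310,180:380];cv2.imwrite('pics/g2.png',cv2.resize(b,None,fx=3.5,fy=3.5,interpolation=cv2.INTER_CUBIC))"
```

```text
time_s: 17.9
ee_pos: [0.454, -0.0439, 0.0584]
orientation: [[-0.055, 0.998, 0.002], [0.998, 0.055, -0.001], [-0.002, 0.002, -1.0]]
contact_force: [0.7, -7.9, 9.6]
finger_gap: 0.023
grasp_force: 58.8
```

View pics/g2.png

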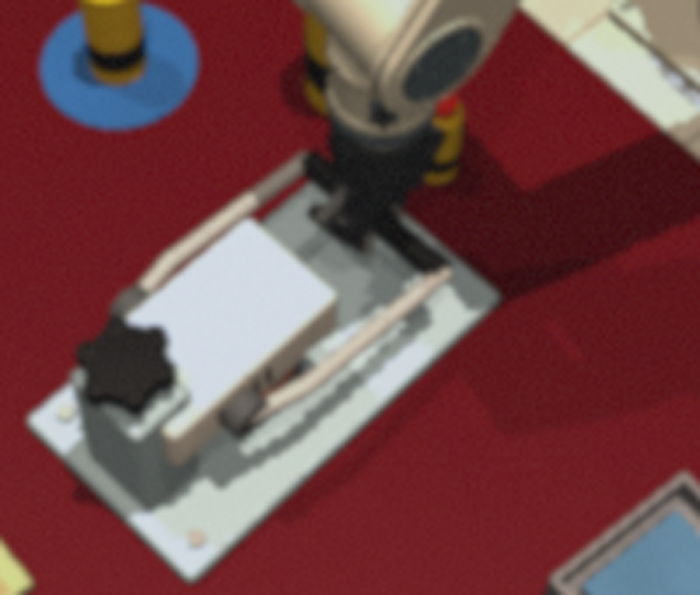

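The scene view shows the can on the mat and the lever arms about level. The far bar end is at crop (308,165) and the near end at (445,270). The force has not risen, so I'm checking whether the bar slid in the pads.

```bash
python3 - <<'E'
from h import *
np.set_printoptions(precision=4,suppress=True)
w=snap("wrist","h")
o=r.get_obs(); ci=cams.camera_info("wrist"); print(o["ee_pos"],ci["origin"],ci["fx"])
for d in models.mark_of("wrist","lever_bar"): print(d["score"],d["pixel"])
for z in(.075,.087,.1,.115):
    print(z,[np.round(pix("wrist",[.4525+.003+s*.012,-.046+.06,z])) for s in(-1,1)],
      [np.round(pix("scene",[.4525-y*.06,-.046+y,z])) for y in(-.075,.075)])
s=snap("scene")
c=s[150:250,230:340]; big=np.hstack([cv2.resize(c,(440,400),interpolation=cv2.INTER_CUBIC),cv2.resize(w[:,:, :],(360,270)) if 0 else np.zeros((400,0,3),np.uint8)])
out=np.zeros((420,800,3),np.uint8); out[:400,:440]=big; out[:,440:]=w[:,100:460]
cv2.imwrite("pics/i.png",out[:,:,::-1])
E
```

```text
[ 0.454  -0.0439  0.0585] [0.4489 0.0291 0.2008] 292.615863911655
0.9 [279.1, 297.4]
0.075 [array([263., 158.]), array([319., 161.])] [array([268., 188.]), array([306., 221.])]
0.087 [array([262., 162.]), array([324., 165.])] [array([268., 186.]), array([306., 219.])]
0.1 [array([260., 167.]), array([329., 170.])] [array([268., 183.]), array([306., 216.])]
0.115 [array([257., 174.]), array([338., 178.])] [array([268., 181.]), array([307., 213.])]
```

View pics/i.png

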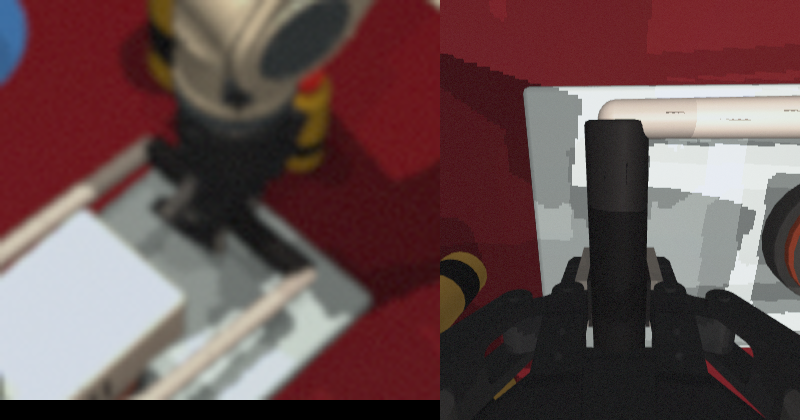

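The bar's apparent width in the wrist view is 63 px (columns 245–308). That puts it at about 0.088–0.09 m, so it has slid a little in the pads. I'll firm the grip and press on to the stop.

```bash
python3 -m handwheel '[[0,0,0,0,-1],[0,0,0.07,0,-1],[0,0,0.07,0,-1],[0,0,0,0,-1]]' 100
```

```text
time_s: 18.45
ee_pos: [0.4545, -0.0439, 0.0558]
orientation: [[-0.055, 0.998, 0.003], [0.998, 0.055, -0.002], [-0.002, 0.003, -1.0]]
contact_force: [-6.2, -7.1, 36.3]
finger_gap: 0.0222
grasp_force: 99.7
```

The force rose to 36 N, so the lever is at its stop. Holding.

```bash
python3 -m handwheel '[[0,0,0,0,-1],[0,0,0,0,-1],[0,0,0,0,-1],[0,0,0,0,-1],[0,0,0,0,-1],[0,0,0,0,-1],[0,0,0,0,-1],[0,0,0,0,-1],[0,0,0,0,-1],[0,0,0,0,-1],[0,0,0,0,-1],[0,0,0,0,-1],[0,0,0,0,-1],[0,0,0,0,-1],[0,0,0,0,-1]]'
```

```text
time_s: 19.95
ee_pos: [0.4545, -0.0439, 0.0559]
orientation: [[-0.055, 0.998, 0.004], [0.998, 0.055, -0.002], [-0.002, 0.004, -1.0]]
contact_force: [-5.5, -6.9, 35.1]
finger_gap: 0.0218
grasp_force: 99.6
```

```bash
python3 -m handwheel '[[0,-0.02,-0.18,0,-1],[0,-0.02,-0.17,0,-1],[0,-0.01,-0.17,0,-1],[0,-0.01,-0.18,0,-1],[0,-0.01,-0.17,0,-1],[0,0.00,-0.18,0,-1],[0,0.01,-0.17,0,-1],[0,0.01,-0.18,0,-1],[0,0.01,-0.17,0,-1],[0,0.02,-0.17,0,-1],[0,0.03,-0.18,0,-1],[0,0.02,-0.17,0,-1],[0,0.04,-0.17,0,-1],[0,0.03,-0.17,0,-1],[0,0.05,-0.17,0,-1],[0,0.04,-0.17,0,-1],[0,0.05,-0.16,0,-1],[0,0.06,-0.17,0,-1],[0,0.06,-0.16,0,-1],[0,0.06,-0.17,0,-1]]' 60
python3 -m handwheel '[[0,0.07,-0.16,0,-1],[0,0.07,-0.16,0,-1],[0,0.07,-0.15,0,-1],[0,0.08,-0.16,0,-1],[0,0.09,-0.15,0,-1],[0,0.09,-0.15,0,-1],[0,0.09,-0.15,0,-1],[0,0.09,-0.15,0,-1],[0,0.10,-0.14,0,-1],[0,0.11,-0.14,0,-1],[0,0.10,-0.14,0,-1],[0,0.11,-0.14,0,-1],[0,0.12,-0.13,0,-1],[0,0.11,-0.13,0,-1],[0,0.12,-0.12,0,-1],[0,0.13,-0.13,0,-1]]'
```

```text
time_s: 21.95
ee_pos: [0.4691, -0.043, 0.158]
orientation: [[-0.055, 0.998, 0.008], [0.998, 0.055, -0.002], [-0.002, 0.008, -1.0]]
contact_force: [10.4, -12.9, 3.3]
finger_gap: 0.022
grasp_force: 76.1
time_s: 23.55
ee_pos: [0.5193, -0.0397, 0.2235]
orientation: [[-0.054, 0.998, 0.014], [0.999, 0.054, -0.0], [-0.001, 0.014, -1.0]]
contact_force: [46.1, 0.2, -49.3]
finger_gap: 0.0202
grasp_force: 62.0
```

The grip carries a radial load of about 67 N because the tool is running on too wide an arc. I'll relax toward the hinge.

```bash
python3 -m handwheel '[[0,0.1,0.05,0,-1],[0,0.1,0.05,0,-1]]' 40
```

```text
time_s: 23.75
ee_pos: [0.5184, -0.0397, 0.2223]
orientation: [[-0.055, 0.998, -0.001], [0.998, 0.055, -0.001], [-0.001, -0.001, -1.0]]
contact_force: [-9.1, -2.8, 19.5]
finger_gap: 0.0202
grasp_force: 52.5
```

```bash
python3 -m handwheel '[[0,0.13,-0.11,0,-1],[0,0.13,-0.11,0,-1],[0,0.14,-0.11,0,-1],[0,0.13,-0.11,0,-1],[0,0.15,-0.10,0,-1]]'
```

```text
time_s: 24.25
ee_pos: [0.539, -0.0383, 0.2375]
orientation: [[-0.055, 0.999, 0.001], [0.999, 0.055, -0.0], [-0.0, 0.001, -1.0]]
contact_force: [11.2, -0.5, -13.7]
finger_gap: 0.0202
grasp_force: 34.5
```

```bash
python3 - <<'E'
from h import *
w=snap("wrist"); s=snap("scene")
out=np.zeros((420,800,3),np.uint8); out[:400,:440]=cv2.resize(s[150:250,220:330],(440,400),interpolation=cv2.INTER_CUBIC); out[:,440:]=w[:,100:460]
cv2.imwrite("pics/j.png",out[:,:,::-1])
o=r.get_obs()["ee_pos"];print(o)
for dz in(.01,.02,.03,.04): print(dz,[np.round(pix("wrist",[o[0]-.003+sg*.012,o[1]+.06,o[2]+dz])) for sg in(-1,1)])
E
```

```text
[ 0.5397236  -0.03832673  0.23789538]
0.01 [array([254., 151.]), array([308., 154.])]
0.02 [array([252., 153.]), array([310., 157.])]
0.03 [array([250., 156.]), array([313., 159.])]
0.04 [array([247., 159.]), array([316., 163.])]
```

View pics/j.png

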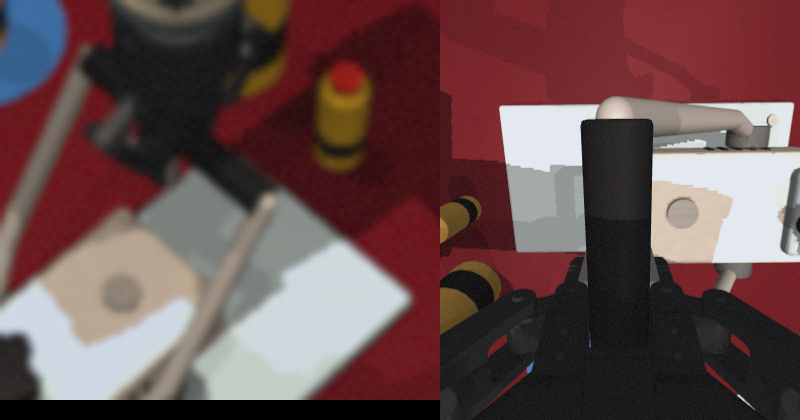

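The wrist view shows the bar 69 px wide, so it sits about 40 mm behind the TCP near the pads' rear edge. I'll lighten the grip and finish the arc with extra lift so the bar slides back into the pads.

```bash
python3 -m handwheel '[[0,0.08,-0.12,0,-1],[0,0.1,-0.13,0,-1],[0,0.12,-0.13,0,-1],[0,0.12,-0.13,0,-1],[0,0.12,-0.12,0,-1],[0,0.12,-0.12,0,-1]]' 20
```

```text
time_s: 24.95
ee_pos: [0.5595, -0.0368, 0.2518]
orientation: [[-0.054, 0.999, -0.001], [0.999, 0.054, 0.001], [0.001, -0.001, -1.0]]
contact_force: [45.6, -0.6, -86.5]
finger_gap: 0.0199
grasp_force: 66.0
```

The bar is jammed behind the pads' rear edge. I'll unload first, then finish the arc home without the extra lift.

```bash
python3 -m handwheel '[[0,0.03,0.12,0,-1],[0,0.03,0.1,0,-1],[0,0,0,0,-1]]'
```

```text
time_s: 25.25
ee_pos: [0.5597, -0.0369, 0.2513]
orientation: [[-0.055, 0.999, -0.002], [0.999, 0.055, 0.0], [0.001, -0.002, -1.0]]
contact_force: [13.9, -0.4, -22.4]
finger_gap: 0.0198
grasp_force: 57.7
```

```bash
python3 -m handwheel '[[0,0.1,0.0,0,-1],[0,0.1,-0.02,0,-1],[0,0.1,-0.04,0,-1],[0,0.1,-0.04,0,-1],[0,0.1,-0.03,0,-1]]'
```

```text
time_s: 25.75
ee_pos: [0.5741, -0.0359, 0.2571]
orientation: [[-0.055, 0.999, -0.003], [0.999, 0.055, 0.001], [0.001, -0.003, -1.0]]
contact_force: [2.7, 1.1, -4.3]
finger_gap: 0.0203
grasp_force: 41.3
```

```bash
python3 -m handwheel '[[0,0.1,-0.05,0,-1],[0,0.1,-0.05,0,-1],[0,0.1,-0.04,0,-1],[0,0.05,-0.02,0,-1],[0,0,0,0,-1]]'
```

```text
time_s: 26.25
ee_pos: [0.5834, -0.0353, 0.2605]
orientation: [[-0.055, 0.998, -0.006], [0.999, 0.055, 0.001], [0.001, -0.006, -1.0]]
contact_force: [4.5, 0.8, -19.4]
finger_gap: 0.0199
grasp_force: 35.5
```

```bash
python3 -m handwheel '[[0,0.07,0.03,0,-1],[0,0.07,0.02,0,-1],[0,0,0,0,-1]]'; python3 - <<'E'
from h import *
np.set_printoptions(precision=4,suppress=True)
for c in("scene","top","wrist"):
  snap(c)
  for d in models.mark_of(c,"lever_bar")[:2]: print(c,d["score"],d["pixel"],at(c,d["pixel"],.303))
E
```

```text
time_s: 26.55
ee_pos: [0.5838, -0.0353, 0.2606]
orientation: [[-0.055, 0.998, -0.013], [0.999, 0.055, 0.0], [0.001, -0.013, -1.0]]
contact_force: [-18.4, 0.0, -1.6]
finger_gap: 0.0202
grasp_force: 34.6
wrist 0.88 [277.1, 314.5] [ 0.5831 -0.036   0.303 ]
```

It's at the home stop: x has stopped increasing and 18 N pushes back. I'll unload, open slowly and rise clear.

```bash
python3 -m handwheel '[[0,-0.06,0,0,-1],[0,-0.05,0,0,-1],[0,0,0,0,-0.3],[0,0,0,0,0],[0,0,0,0,0.5],[0,0,0,0,1],[0,0,0,0,1],[0,0,0,0,1],[0,0,0,0,1],[0,0,0,0,1]]'
```

```text
time_s: 27.85
ee_pos: [0.5862, -0.0356, 0.2616]
orientation: [[-0.054, 0.999, -0.0], [0.999, 0.054, -0.0], [-0.0, -0.0, -1.0]]
contact_force: [-0.1, -0.3, 0.0]
finger_gap: 0.0853
grasp_force: 0.0
```

```bash
python3 -m handwheel '[[0,0,-0.2,0,1],[0,0,-0.5,0,1],[0,0,-0.7,0,1],[0,0,-0.7,0,1],[0,0,-0.7,0,1],[0,0,-0.7,0,1],[0,0,-0.7,0,1],[0,0,-0.4,0,1],[0,-0.5,0,0,1],[0,-0.9,0,0,1],[0,-0.9,0,0,1],[0,-0.9,0,0,1],[0,-0.9,0,0,1],[0,-0.5,0,0,1],[0,0,0,0,1]]'
python3 - <<'E'
from h import *
np.set_printoptions(precision=4,suppress=True)
print(r.get_obs()["contact_force"])
t=snap("top"); s=snap("scene")
for c in("top","scene"):
  for k,z in(("lever_bar",.303),("can",.004),("jar",0),("tape",0)):
    for d in models.mark_of(c,k)[:3]: print(c,k,round(d["score"],2),d["pixel"],at(c,d["pixel"],z))
cv2.imwrite("pics/k.png",cv2.resize(np.hstack([t[:,100:480],s[:,100:480]]),(724,400))[:,:,::-1])
E
```

```text
time_s: 29.35
ee_pos: [0.4472, -0.0432, 0.4]
orientation: [[-0.054, 0.999, 0.0], [0.999, 0.054, -0.0], [-0.0, 0.0, -1.0]]
contact_force: [0.1, 0.4, -0.2]
finger_gap: 0.0856
grasp_force: 0.0
[ 0.1386  0.3785 -0.1962]
top can 0.72 [403.1, 228.4] [ 0.4719 -0.3515  0.004 ]
top can 0.46 [304.3, 278.1] [ 0.3351 -0.0881  0.004 ]
top jar 0.9 [409.8, 155.7] [ 0.6741 -0.3759  0.    ]
top tape 0.79 [158.8, 163.7] [0.6343 0.3112 0.    ]
scene lever_bar 0.67 [251.8, 186.6] [ 0.58   -0.0365  0.303 ]
scene can 0.88 [211.4, 153.6] [ 0.4735 -0.3703  0.004 ]
scene can 0.78 [304.7, 186.4] [ 0.3374 -0.0877  0.004 ]
scene can 0.58 [279.4, 162.0] [ 0.3345 -0.2058  0.004 ]
scene jar 0.61 [158.4, 190.4] [ 0.6772 -0.369   0.    ]
scene tape 0.91 [322.3, 349.9] [0.6441 0.3052 0.    ]
scene tape 0.36 [371.8, 315.1] [0.4808 0.325  0.    ]
```

View pics/k.png

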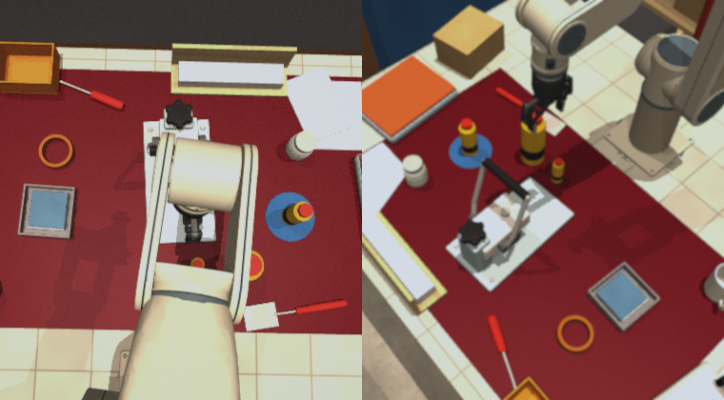

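The picture shows the can upright on the mat, the lever up, and the jar and tape unmoved. Before handing in, I'll check from the saved wrist frame that the bar really was at its stop height.

```bash
python3 - <<'E'
import cv2,numpy as np
def width(f,rows,x0,x1):
    g=cv2.cvtColor(cv2.imread(f),cv2.COLOR_BGR2GRAY).astype(float)
    g=g[rows[0]:rows[1]].mean(0); 
    d=np.gradient(g); L=x0+np.argmin(d[x0:x0+40]); R=x1-40+np.argmax(d[x1-40:x1])
    sub=lambda i:i+(0.5*(abs(d[i-1])-abs(d[i+1]))/(abs(d[i-1])+abs(d[i+1])-2*abs(d[i])))
    return sub(L),sub(R),sub(R)-sub(L)
from h import cams
fx=292.6
ci=cams.camera_info("wrist")
for f,n,rows in(("pics/h.png","bottom",(140,200)),("pics/f.png","home, z known .303",(150,260))):
    l,rr,w=width(f,rows,225,325); print(n,l,rr,w,"dist",fx*.024/w)
E
```

```text
bottom 245.57284358233593 307.9489956675857 62.37615208524974 dist 0.11258148771989747
home, z known .303 265.59133744110187 298.9058793567634 33.31454191566155 dist 0.21079083175682778
```

```bash
python3 -c "
from workcell import job
print(job.hand_in())"
```

```text
the job is handed in; nothing more can be done
None
```

I moved the can onto the mat, standing upright, then pulled the lever to its stop, held it about 1.5 s, eased it home over about 6 s and handed the job in at about 29 s; that it reached the stop is judged from the force jumping to 36 N, and the bar slid and jammed in the pads on the way up (wrist force up to about 98 N).

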